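# Tip the repaired mould parts into the transit case

## Robot

A 6-joint arm with a two-finger parallel gripper is mounted at the origin on the work surface. World frame = base frame: x ahead of the robot, y to its left, z up, the work surface at z = 0. Lengths are in m, angles in rad, forces in N, time in s.
With the tool pointing down it reaches from about 0.325 to 0.9 m from the base axis. Payload 6.1 kg.
Tool frame: the origin (TCP) lies midway between the tips of the shut fingers; the grasp point (between the pads) lies 19 mm behind it; z points along the fingers, y is the line along which they close (so a half turn about z gives the same grasp; the last joint's range is limited). The gripper opens to 85 mm and grips with 20 to 120 N. Pads are 22 mm wide; open, the fingers measure 114 mm over their backs; the gripper's body (76 mm by 85 mm) begins 54 mm behind the grasp point. The pads swing forward as they close: fully open they stand 13 mm farther back than shut.
Start: joints at [-1.468, 0.22, 1.526, -0, 1.395, -0.126], TCP at [0.142, -0.609, 0.231] pointing down, gripper open.
Joint ranges: [-2.98, 2.98], [-0.91, 2.08], [0.09, 2.57], [-1.24, 4.39], [0.2, 2.65], [-2.68, 2.68]. Speed limits (rad/s): [2.57, 2.57, 3.01, 3.14, 3.14, 3.14].

## Interface

Orientations are given as a unit quaternion [x, y, z, w].
In Python, from station import * gives the robot as it stands.
- The arm moves only by the shell command python3 -m creep 'ROWS' [OPENING] [FORCE]. ROWS is text: rows parted by semicolons, each of 6 numbers parted by spaces: the shift along the tool's x, y, z normalised to -1 to 1, where 1 is 3 cm, then the turn, a rotation vector about the tool's x, y, z normalised to -1 to 1, where 1 is 180 degrees. In form: tx ty tz wx wy wz; .... A call has 1 to 20 rows; each row shifts and turns the commanded pose from where the row before left it, along the tool's axes as they then stand; what a row does not reach is not made up. A row lasts 1/12 s, in which the tool goes at most 41.7 mm and 7.16 degrees, less where a joint would pass 70% of its speed; a pose out of reach is approached as far as the arm can. A call with a number of a shift or a turn outside -1 to 1 is refused whole. A call with a gripper value outside its range is refused whole. OPENING is the opening, from -1 (shut) to 1 (fully open), set as the call begins (- or left out, the last holds). The fingers move at their own pace and stop on an object; FORCE is the grip in N (left out, the last holds). Time passes only in rows, so rows that do not move let the fingers close. It gives the time, the measured TCP pose, the force, the opening and the grip force at its end, in the units of the state.
- read_state(): the state, without advancing time (a new reading comes with each control period).
- read_camera(name): name is "scene" or "top" or "wrist"; returns a dict with "img" (480x640x3 uint8, red, green, blue), "fx", "fy", "cx", "cy" (pixels), "rvec" (rotation vector, rad) and "tvec" (3), from world to camera coordinates, as OpenCV has them. Camera axes: x right, y down, z forward; pixel columns grow to the right and rows downward; lengths in m; the calibration is good to about 2 mm. A picture is of the moment at which its call begins. There is no depth.
- job_done(): hands the job in; it is judged then, once.
The state is a dict: "time": time; "qpos": joint angles; "dq": joint speeds; "joint_torque": joint torques, N m; "tcp_pos": TCP position; "eef_rot": TCP orientation; "wrist_force": force on the tool from outside, world axes, zero at the start; "wrist_torque": the same for the moment, N m; "opening": opening from 0.0 (shut) to 1.0 (fully open); "grasp_force": force on a finger pad.
Only numpy, scipy, OpenCV 4.12 (cv2) and the standard library are available. Lean on these libraries where they do the work, as an engineer would, in place of code of your own. Each camera call takes 0.05 s, during which the arm holds its last target. There are 200 camera calls.

## Task

Lift the parts tray by its handle, carry it level to the open transit case and, with its lip held low over the case, tip it so that all five parts slide in without a long drop; do not touch the parts with the gripper. Then set the empty tray down flat on the steel plate and close the case's clear lid fully. Leave the other things on the plate where they are.

Things in the scene. Friction and masses are not known exactly. Their poses are not given: they have to be found in the camera images.
- tray: Parts tray of smooth black plastic, 126 x 82 mm outside, 3 mm thick, with walls 18 mm high on three sides; the fourth end is open, level with the floor (the lip). Loose, about 0.13 kg empty. Origin at the centre of the underside; +x points out over the open lip (63 mm ahead), the handle lies along -x, z is up. The parts lie from 56 mm behind to 30 mm ahead of it.
- tray_grip (a point): Point to grip on the tray's straight handle, 90 mm behind the tray's origin, 33 mm above its underside. The handle is a bar 14 mm wide (across) x 22 mm high x 95 mm long, from 67 to 162 mm behind the origin, its underside 22 mm clear of the plate. Axes as the tray's.
- tray_lip (a point): Middle of the tray's open lip, 63 mm ahead of the tray's origin, on the upper face of the floor (3 mm above the underside). Axes as the tray's. The floor is slippery: the parts start to slide at a slope of about 18 to 27 degrees and run off well by 35 to 45 degrees.
- case: Open transit case of grey plastic with a grey foam floor, 134 (x) x 174 (y) x 50 mm high, walls 4 mm, inner floor 10 mm above the underside. It stands firm on the plate and does not move. Origin at the centre of the underside; its own +x points to the hinge side (away from the robot), z is up.
- case_mouth (a point): Centre of the case's open mouth, level with its rim (50 mm above its underside). Axes as the case's.
- lid (a joint): Hinge angle of the clear lid, rad: 0 is fully closed on the rim, 1.57 upright, 1.9 leaning back as far as it goes; it starts wide open. The hinge is stiff: the lid stays where it is left, and a push of about 1 to 2 N at its free edge moves it.
- lid_hinge (a point): Middle of the lid's hinge line, which runs along the case's y at the top of its +x wall (67 mm from the case's origin, 50 mm above its underside). Axes as the case's.
- lid_edge (a point): Middle of the lid's free edge, on its outer face. The lid is a clear plastic cap 134 mm from hinge to free edge, 174 mm wide and 14 mm deep, with a black clip tongue (40 mm wide) that stands 6 mm beyond the free edge. Turns with the lid: z is the outer face's outward normal (up when closed), -x points from hinge to free edge.
- insert1: A ground-steel stepped mould insert, about 30 g: base 22 x 16 x 8 mm with a 13 x 11 x 6 mm step on top (14 mm high in all). Origin at the centre of its underside. One of five parts lying loose on the tray at the start.
- insert2: A ground-steel stepped mould insert, about 30 g: base 22 x 16 x 8 mm with a 13 x 11 x 6 mm step on top (14 mm high in all). Origin at the centre of its underside. One of five parts lying loose on the tray at the start.
- insert3: A ground-steel stepped mould insert, about 30 g: base 22 x 16 x 8 mm with a 13 x 11 x 6 mm step on top (14 mm high in all). Origin at the centre of its underside. One of five parts lying loose on the tray at the start.
- sleeve1: A ground-steel flanged sleeve, about 30 g: flange 21 mm diameter x 5 mm, neck 15 mm diameter, 16 mm high in all. Origin at the centre of the flange's underside. One of five parts standing loose on the tray at the start.
- sleeve2: A ground-steel flanged sleeve, about 30 g: flange 21 mm diameter x 5 mm, neck 15 mm diameter, 16 mm high in all. Origin at the centre of the flange's underside. One of five parts standing loose on the tray at the start.
- ball_vise: Bystander on the steel plate: black ball vise, a 104 mm ball with a flat steel top on a rubber ring, 101 mm high, 3.5 kg. Origin at the centre of its underside. Leave it where it is.
- vise: Bystander on the steel plate: low steel toolmaker's vise, 105 x 36 x 38 mm, 0.7 kg. Origin at the centre of its underside. Leave it where it is.
- spray_can: Bystander on the steel plate: spray can, 52 mm diameter, 160 mm high, 0.3 kg. Origin at the centre of its underside. Leave it where it is.

How it is judged:
By the outcome, as a careful person would: the job done as asked, in the order asked, and still so for the second after the job is handed in, with the robot touching nothing.
It also fails if it takes over 62 s, if anything falls off the work surface, if the arm or the gripper's body presses on something with over 40 N, if the wrist force passes 120 N, or if a joint passes its speed limit or range.

## Working session

There is one attempt and no reset: what is moved stays moved. The work goes in short steps, Python scripts to look and compute and a shell command to move; the robot and the scene stay as the last step left them, time stands still between calls to the robot, and variables do not carry over. Pictures are saved under pics/ and viewed, at most 10 in all, crops included, and the job is handed in when it is done.

```bash
ls; mkdir -p pics
python3 - <<'E'
from station import *
import cv2,numpy as np
for n in ("scene","top"):
    c=read_camera(n); cv2.imwrite(f"pics/{n}0.png",c["img"][:,:,::-1])
    R=cv2.Rodrigues(np.array(c["rvec"]))[0]; print(n,c["fx"],c["cx"],c["cy"],(-R.T@np.array(c["tvec"]).ravel()).round(3),R.round(2).tolist())
s=read_state(); print(s)
E
```

```text
pics
scene 495.4580768045218 314.02498330679236 233.61871542720488 [ 0.986 -0.268  0.832] [[0.59, 0.81, 0.02], [0.64, -0.46, -0.61], [-0.49, 0.37, -0.79]]
top 462.97658460323703 325.5077858598283 236.308300874693 [0.378 0.077 1.004] [[0.01, -1.0, -0.02], [-0.99, -0.0, -0.17], [0.17, 0.02, -0.98]]
{'time': 0.1, 'qpos': array([-1.46809293e+00,  2.21187952e-01,  1.52748263e+00, -9.25492536e-06,
        1.39469637e+00, -1.26101849e-01]), 'dq': array([-0.00059715, -0.00017103, -0.00336651, -0.00084509,  0.00017051,
       -0.00150691]), 'joint_torque': array([ 1.58084931e-04, -4.98245859e+01, -3.90546513e+01, -2.55359564e-04,
        5.67278388e-03,  1.01688394e-05]), 'tcp_pos': array([ 0.14169524, -0.60817253,  0.23029087]), 'eef_rot': array([ 9.93462670e-01,  1.14154002e-01,  5.82386906e-06, -8.87142792e-04]), 'wrist_force': array([-0.56861594,  0.25649027, -0.16846013]), 'wrist_torque': array([0.00986874, 0.00604845, 0.01708345]), 'grasp_force': 0.0, 'opening': 0.9998890454182435}
```

View pics/scene0.png

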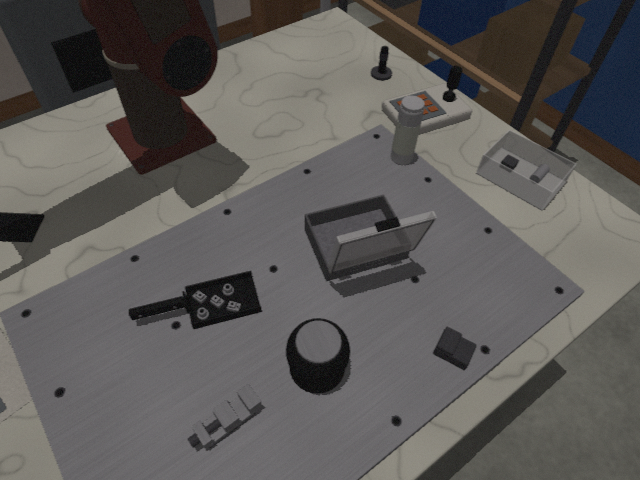

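View pics/top0.png

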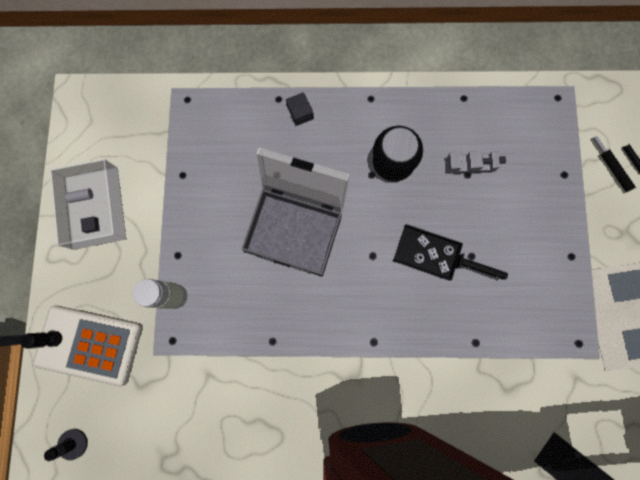

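The two views show the tray at top (428,252), with its lip toward +y and its handle out to (505,275). The case is at (292,232) with its hinge toward +x, the ball vise at (397,153), the vise at (475,160) and the can at (160,293). Next I'll take close-ups to read off points.

```bash
cat > h.py <<'E'
from station import *
import cv2,numpy as np
from scipy.spatial.transform import Rotation as Ro
def cam(n):
    c=read_camera(n); c["R"]=cv2.Rodrigues(np.array(c["rvec"]))[0]; c["t"]=np.array(c["tvec"]).ravel()
    c["P"]=np.array([[c["fx"],0,c["cx"]],[0,c["fy"],c["cy"]],[0,0,1]])@np.c_[c["R"],c["t"]]; return c
def ray(c,u,v,z):
    d=c["R"].T@np.array([(u-c["cx"])/c["fx"],(v-c["cy"])/c["fy"],1]); o=-c["R"].T@c["t"]
    return o+d*(z-o[2])/d[2]
def tri(a,pa,b,pb):
    X=cv2.triangulatePoints(a["P"],b["P"],np.array(pa,float).reshape(2,1),np.array(pb,float).reshape(2,1)).ravel(); return X[:3]/X[3]
def proj(c,X):
    p=c["P"]@np.append(X,1); return p[:2]/p[2]
E
python3 - <<'E'
import cv2,numpy as np
s=cv2.imread("pics/scene0.png");t=cv2.imread("pics/top0.png")
def cr(i,x,y,w,h): return cv2.convertScaleAbs(cv2.resize(i[y:y+h,x:x+w],(400,300),interpolation=cv2.INTER_CUBIC),alpha=1.7,beta=15)
a=cr(s,125,255,140,105);b=cr(t,385,205,132,99);c=cr(s,300,190,140,105);d=cr(t,235,145,132,132*3//4+36) 
cv2.imwrite("pics/z1.png",np.vstack([np.hstack([a,b]),np.hstack([c,cv2.convertScaleAbs(cv2.resize(t[145:280,230:410],(400,300),interpolation=cv2.INTER_CUBIC),alpha=1.7,beta=15)])]))
E
```

```text
(no output)
```

View pics/z1.png

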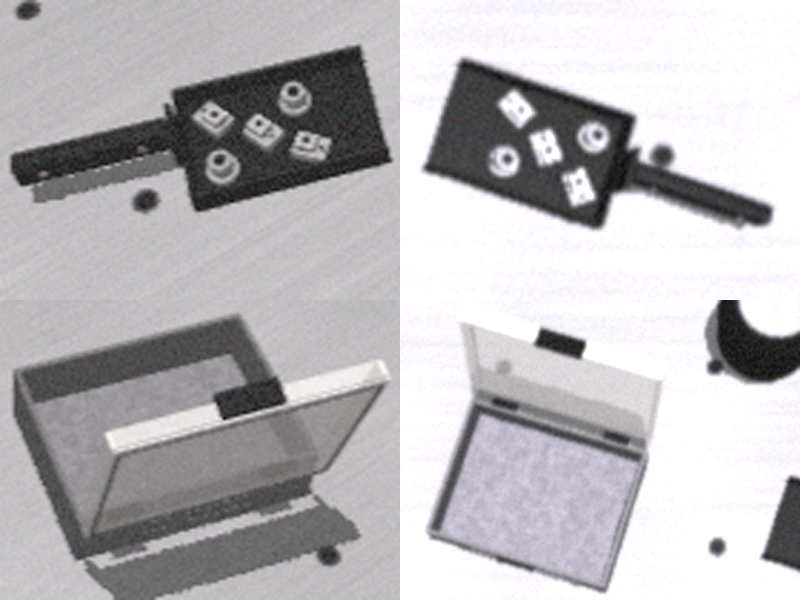

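The zooms show the tray's wall-top corners, the handle end, the case's rim corners and the lid's edge corners clearly. I'll triangulate those.

Run:
```python
from h import *
S=cam("scene");T=cam("top")
A=lambda u,v:(125+u*.35-.3,255+v*.35-.3); B=lambda u,v:(385+u*.33-.3,205+v*.33-.3); C=lambda u,v:(300+u*.35-.3,190+v*.35-.3); D=lambda u,v:(230+u*.45-.3,145+v*.45-.3)
P={"tr_back+":(A(197,208),B(233,117)),"tr_back-":(A(176,92),B(200,225)),"lip+":(A(390,160),B(60,60)),"lip-":(A(360,47),B(28,168)),
"hend":(A(14,160),B(370,210)),"case near+y":(C(240,318-300),D(32,535-300)),"case near-y":(C(15,372-300),D(205,588-300)),
"lid+y":(C(387,362-300),D(62,322-300)),"lid-y":(C(108,436-300),D(262,380-300))}
for k,(a,b) in P.items():
    X=tri(S,a,T,b); print(k,X.round(4),"err",(proj(S,X)-a).round(1),(proj(T,X)-b).round(1))
for z in (0,.012): print(z,ray(T,*D(245,455-300),z+.05).round(4),ray(T,*D(78,402-300),z+.05).round(4),ray(T,397,153,.1).round(3),ray(T,475,160,.03).round(3),ray(T,148,293,.16).round(3))
for p in ((371.5,98.5),(373,256)):print(ray(T,*p,0).round(4))
# plate holes two views: (373,256)top = (273,268) scene ; (568,258)->? 
print(tri(S,(273,268),T,(373,256)).round(4), tri(S,(488,230),T,(183,175)).round(4),tri(S,(396,421),T,(371,98.5)).round(4))
```

```text
tr_back+ [ 0.5353 -0.1894  0.0248] err [-1.  0.] [-0.8 -0.4]
tr_back- [ 0.4582 -0.1615  0.0345] err [-0.6  0. ] [-0.5 -0.2]
lip+ [ 0.576  -0.0712  0.0213] err [-0.2  0. ] [-0.1 -0.1]
lip- [ 0.4975 -0.0448  0.0332] err [-0.5  0. ] [-0.5 -0.2]
hend [ 0.4657 -0.2671  0.0659] err [-0.2 -0. ] [-0.2 -0.1]
case near+y [0.5153 0.2696 0.0619] err [-1.9  0.3] [-1.8 -1.3]
case near-y [0.4646 0.1061 0.0648] err [-0.7  0.1] [-0.7 -0.4]
lid+y [0.674  0.224  0.1955] err [-2.1  0.5] [-1.8 -1.4]
lid-y [0.6224 0.0572 0.196 ] err [-1.1  0.1] [-0.9 -0.6]
0 [0.5915 0.068  0.05  ] [0.6435 0.2284 0.05  ] [ 0.709 -0.048  0.1  ] [ 0.718 -0.227  0.03 ] [0.42 0.42 0.16]
0.012 [0.5888 0.0681 0.062 ] [0.6402 0.2265 0.062 ] [ 0.709 -0.048  0.1  ] [ 0.718 -0.227  0.03 ] [0.42 0.42 0.16]
[ 0.8779 -0.0056  0.    ]
[ 0.51   -0.0046  0.    ]
[ 0.5081 -0.0018  0.0195] [0.6898 0.4191 0.0177] [ 0.87   -0.0023  0.017 ]
```

```bash
python3 -m creep '.4 -.3 0 0 0 0;.7 -.52 0 0 0 0;.74 -.55 .1 0 0 0;.74 -.55 .1 0 0 0;.74 -.55 .1 0 0 0;.74 -.55 .1 0 0 0;.74 -.55 .1 0 0 0;.74 -.55 .1 0 0 0;.74 -.55 .1 0 0 0;.74 -.55 .1 0 0 0;.74 -.55 .1 0 0 0;.74 -.55 .1 0 0 0;.74 -.55 .1 0 0 0;.74 -.55 0 0 0 0;.74 -.55 0 0 0 0;.74 -.55 0 0 0 0;.74 -.55 0 0 0 0;.74 -.55 0 0 0 0;.74 -.55 0 0 0 0;.66 -.46 0 0 0 0' 1 && python3 -m creep '0 0 0 0 0 -.0323;0 0 0 0 0 -.0323;0 0 0 0 0 -.0323;0 0 0 0 0 -.0323;0 0 0 0 0 -.0323;0 0 0 0 0 -.0323;0 0 0 0 0 -.0323;0 0 0 0 0 -.0323;0 0 0 0 0 -.0323;0 0 0 0 0 -.0323;0 0 0 0 0 0;0 0 0 0 0 0'
python3 - <<'E'
from h import *
s=read_state();print(s["qpos"].round(3),s["tcp_pos"].round(4));print(Ro.from_quat(s["eef_rot"]).as_matrix().round(3).tolist())
c=cam("wrist");cv2.imwrite("pics/w1.png",c["img"][:,:,::-1]);print((-c["R"].T@c["t"]).round(3))
for n,p in dict(or_=(.517,-.117,.015),grip=(.488,-.202,.056),lip=(.537,-.057,.015),hend=(.465,-.270,.056)).items(): print(n,proj(c,p).round())
np.savez("w1.npz",P=c["P"],R=c["R"],t=c["t"],K=[c["fx"],c["fy"],c["cx"],c["cy"]])
E
```

```text
time: 1.87
tcp_pos: [0.4891, -0.1981, 0.1983]
eef_rot: [0.993, 0.115, 0.0, -0.0]
wrist_force: [1.0, -0.8, 0.5]
opening: 1.002
grasp_force: 0.0
time: 2.87
tcp_pos: [0.4882, -0.1999, 0.1982]
eef_rot: [0.814, 0.581, 0.0, -0.0]
wrist_force: [0.3, -0.3, 0.1]
opening: 1.005
grasp_force: 0.0
[-0.538  0.014  1.815  0.     1.313 -0.208] [ 0.4882 -0.1999  0.1982]
[[0.324, 0.946, -0.0], [0.946, -0.324, 0.0], [0.0, -0.0, -1.0]]
[ 0.508 -0.138  0.339]
or_ [320. 108.]
grip [320. 230.]
lip [319.  19.]
hend [320. 317.]
```

View pics/w1.png

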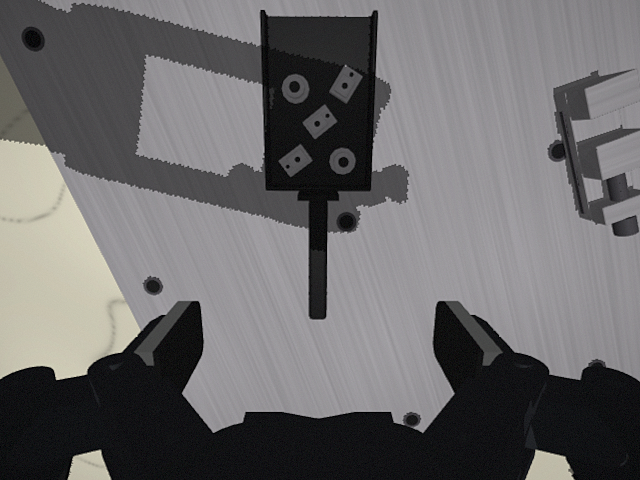

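The wrist view confirms the alignment: handle centred at column 318, end at row 319, back wall at row 190, lip at row 18. I'll check heights from this view against scene and top.

Run:
```python
from h import *
S=cam("scene");T=cam("top");w=np.load("w1.npz");W={k:w[k] for k in("P","R","t")};W["fx"],W["fy"],W["cx"],W["cy"]=w["K"]
print(W["fx"])
A=lambda u,v:(125+u*.35-.3,255+v*.35-.3); B=lambda u,v:(385+u*.33-.3,205+v*.33-.3)
for n,p,a,b in (("back+",(371,190),A(197,208),B(233,117)),("back-",(265,190),A(176,92),B(200,225)),("hend",(318,318),A(14,160),B(370,210)),("lip+",(376,12),A(390,160),B(60,60)),("lip-",(263,11),A(360,47),B(28,168))):
    print(n,tri(S,a,W,p).round(4),tri(T,b,W,p).round(4))
print("hole",tri(S,(273,268),T,(373,256)).round(4),"hole2",tri(S,(176,325),W,(346.5,221)).round(4),"width z",.339-W["fx"]*.082/106, .339-W["fx"]*.014/17)
print(ray(W,318,318,.056).round(4),ray(W,318,190,.03).round(4),ray(W,319.5,12,.03).round(4))
```

```text
386.4963882491861
back+ [ 0.5364 -0.1891  0.026 ] [ 0.5357 -0.1923  0.0195]
back- [ 0.4561 -0.161   0.031 ] [ 0.4571 -0.1615  0.0399]
hend [ 0.4644 -0.2667  0.0636] [ 0.4652 -0.2667  0.0662]
lip+ [ 0.5772 -0.07    0.0234] [ 0.5743 -0.0699  0.0321]
lip- [ 0.4997 -0.0448  0.036 ] [ 0.4979 -0.045   0.0357]
hole [ 0.5081 -0.0018  0.0195] hole2 [ 0.5092 -0.2108  0.0174] width z 0.04001222795817677 0.020708856735964398
[ 0.4632 -0.2703  0.056 ] [ 0.4953 -0.1764  0.03  ] [ 0.5374 -0.0565  0.03  ]
```

```bash
python3 -m creep '-.07 0 .3 0 0 0;0 0 .6 0 0 0;0 0 .7 0 0 0;0 0 .8 0 0 0;0 0 .8 0 0 0;0 0 .8 0 0 0;0 0 .6 0 0 0;0 0 .5 0 0 0;0 0 .3 0 0 0;0 0 .2 0 0 0;0 0 .1 0 0 0;0 0 0 0 0 0' 1 30 && python3 -m creep '0 0 0 0 0 0;0 0 0 0 0 0;0 0 0 0 0 0;0 0 0 0 0 0;0 0 0 0 0 0;0 0 0 0 0 0;0 0 0 0 0 0;0 0 0 0 0 0;0 0 0 0 0 0;0 0 0 0 0 0' -1 30
```

```text
time: 4.02
tcp_pos: [0.4876, -0.2025, 0.027]
eef_rot: [0.813, 0.582, -0.0, -0.0]
wrist_force: [-0.2, 0.4, -0.4]
opening: 0.999
grasp_force: 0.0
time: 4.85
tcp_pos: [0.4879, -0.2027, 0.0277]
eef_rot: [0.813, 0.582, 0.0, 0.0]
wrist_force: [-1.3, -0.2, 4.8]
opening: 0.161
grasp_force: 32.1
```

```bash
python3 -m creep '0 0 0 0 0 0;0 0 0 0 0 0;0 0 0 0 0 0;0 0 -.05 0 0 0;0 0 -.1 0 0 0;0 0 -.15 0 0 0;0 0 -.15 0 0 0;0 0 -.15 0 0 0;0 0 -.1 0 0 0;0 0 -.05 0 0 0;0 0 0 0 0 0;0 0 0 0 0 0' -1 100
python3 - <<'E'
from h import *
s=read_state();print(s["wrist_force"].round(2),s["wrist_torque"].round(3))
c=cam("wrist");b=cam("scene");cv2.imwrite("pics/w2.png",np.hstack([cv2.resize(c["img"],(400,300)),cv2.convertScaleAbs(cv2.resize(b["img"][200:380,80:320],(400,300)),alpha=1.6)])[:,:,::-1])
E
```

```text
time: 5.85
tcp_pos: [0.4878, -0.2026, 0.0499]
eef_rot: [0.813, 0.582, 0.0, 0.0]
wrist_force: [0.1, 0.8, -3.0]
opening: 0.148
grasp_force: 97.5
[ 0.09  0.84 -3.05] [-0.178  0.008  0.018]
```

View pics/w2.png

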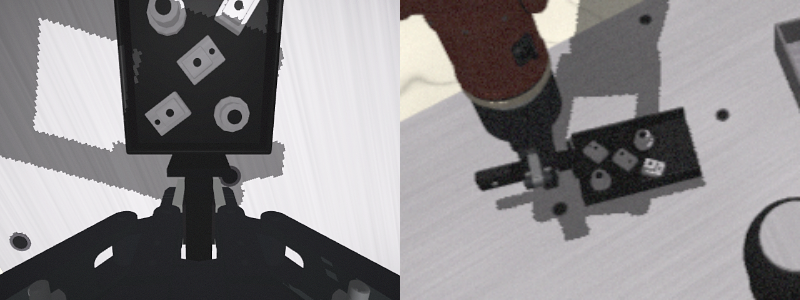

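The tray is lifted level and the parts haven't moved (left: wrist view, right: scene). Now I'll raise it and carry it.

```bash
python3 -m creep '0 0 -.1 0 0 0;0 0 -.2 0 0 0;0 0 -.3 0 0 0;0 0 -.3 0 0 0;0 0 -.3 0 0 0;0 0 -.3 0 0 0;0 0 -.3 0 0 0;0 0 -.2 0 0 0;0 0 -.1 0 0 0;0 0 0 0 0 0' && python3 -m creep '.1 -.032 0 0 0 0;.2 -.064 0 0 0 0;.3 -.096 0 0 0 0;.385 -.123 0 0 0 0;.385 -.123 0 0 0 0;.385 -.123 0 0 0 0;.385 -.123 0 0 0 0;.385 -.123 0 0 0 0;.385 -.123 0 0 0 0;.385 -.123 0 0 0 0;.385 -.123 0 0 0 0;.385 -.123 0 0 0 0;.385 -.123 0 0 0 0;.385 -.123 0 0 0 0;.385 -.123 0 0 0 0;.3 -.096 0 0 0 0;.2 -.064 0 0 0 0;.1 -.032 0 0 0 0;0 0 0 0 0 0;0 0 0 0 0 0'
python3 - <<'E'
from h import *
s=read_state();print(s["qpos"].round(3))
c=cam("top");b=cam("scene");cv2.imwrite("pics/w3.png",np.hstack([cv2.resize(c["img"][130:310,220:460],(400,300)),cv2.convertScaleAbs(cv2.resize(b["img"][140:350,180:460],(400,300)),alpha=1.4)])[:,:,::-1])
E
```

```text
time: 6.78
tcp_pos: [0.4883, -0.2029, 0.1139]
eef_rot: [0.813, 0.582, 0.0, 0.001]
wrist_force: [-0.4, 0.4, -2.2]
opening: 0.15
grasp_force: 97.5
time: 8.45
tcp_pos: [0.4911, -0.0194, 0.1128]
eef_rot: [0.813, 0.583, -0.0, 0.0]
wrist_force: [-0.4, -0.0, -3.1]
opening: 0.151
grasp_force: 97.5
[-0.2    0.022  1.979 -0.     1.141  0.127]
```

View pics/w3.png

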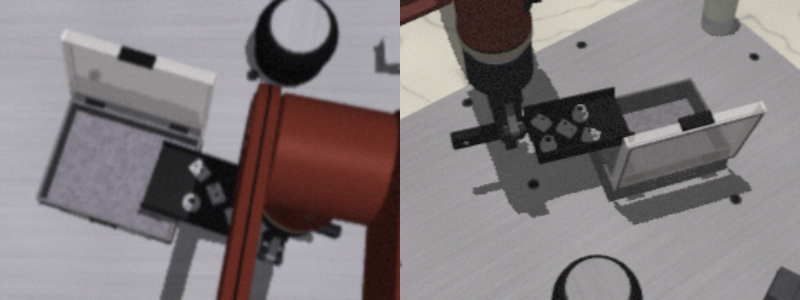

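The lip is over the case, about 40 mm inside the -y wall and centred between the sides. I'll pre-tip 14° (below the slide angle), lower it, then check.

```bash
python3 -m creep '.016 0 -.16 0 -.01 0;.032 0 -.311 0 -.01944 0;.032 0 -.311 0 -.01944 0;.032 0 -.311 0 -.01944 0;.016 0 -.16 0 -.01 0;.03 0 .1 0 0 0;.05 0 .2 0 0 0;.06 0 .25 0 0 0;.06 0 .25 0 0 0;.05 0 .2 0 0 0;.03 0 .13 0 0 0;0 0 0 0 0 0;0 0 0 0 0 0'
cat > lip.py <<'E'
from h import *
s=read_state();R=Ro.from_quat(s["eef_rot"]).as_matrix();l=s["tcp_pos"]+R@[.153,0,.011]
print("tilt",np.degrees(np.arcsin(-R[2,0])).round(1),"lip",l.round(4),"q",s["qpos"].round(2),"f",s["wrist_force"].round(1))
E
python3 lip.py
```

```text
time: 9.63
tcp_pos: [0.493, -0.0126, 0.1144]
eef_rot: [0.807, 0.578, -0.1, 0.071]
wrist_force: [-0.1, 0.3, -1.7]
opening: 0.153
grasp_force: 97.6
tilt 14.1 lip [0.5399 0.1254 0.0664] q [-0.03  0.11  1.9  -0.25  1.21  0.4 ] f [-0.1  0.3 -1.7]
```

```bash
python3 -m creep '.027 0 -.157 0 -.0111 0;.027 0 -.157 0 -.0111 0;.027 0 -.157 0 -.0111 0;.027 0 -.157 0 -.0111 0;.027 0 -.157 0 -.0111 0;.027 0 -.157 0 -.0111 0;.027 0 -.157 0 -.0111 0;.027 0 -.157 0 -.0111 0;.027 0 -.157 0 -.0111 0;.027 0 -.157 0 -.0111 0;.027 0 -.157 0 -.0111 0;.027 0 -.157 0 -.0111 0;.027 0 -.157 0 -.0111 0;.027 0 -.157 0 -.0111 0;0 0 0 0 0 0;0 0 0 0 0 0;0 0 0 0 0 0;0 0 0 0 0 0'; python3 lip.py
python3 - <<'E'
from h import *
c=cam("top");b=cam("scene");cv2.imwrite("pics/w4.png",np.hstack([cv2.resize(c["img"][130:310,220:460],(400,300)),cv2.convertScaleAbs(cv2.resize(b["img"][140:350,180:460],(400,300)),alpha=1.4)])[:,:,::-1])
E
```

```text
time: 11.13
tcp_pos: [0.5063, 0.025, 0.1681]
eef_rot: [0.759, 0.544, -0.291, 0.209]
wrist_force: [0.3, -0.1, -1.7]
opening: 0.15
grasp_force: 97.9
tilt 42.0 lip [0.5406 0.1256 0.0576] q [ 0.26  0.36  1.65 -0.59  1.59  0.72] f [ 0.3 -0.1 -1.7]
```

View pics/w4.png

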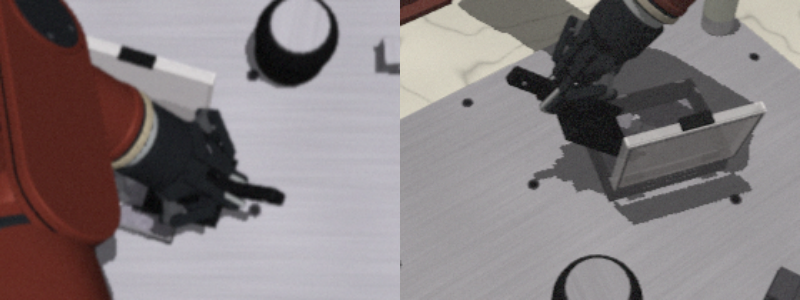

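The scene view shows the tray floor tipped and dark, but partly hidden. I'll check with the wrist camera.

Run:
```python
from h import *
c=cam("wrist");cv2.imwrite("pics/w5.png",cv2.convertScaleAbs(c["img"],alpha=1.5)[:,:,::-1])
```

```text
(no output)
```

View pics/w5.png

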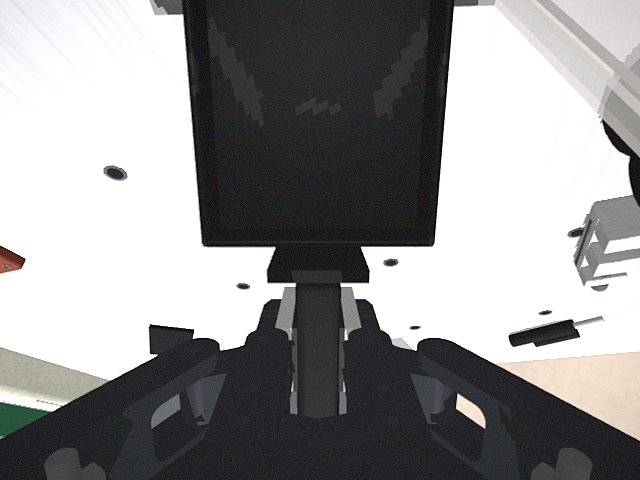

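The tray is empty over all the visible floor (rows 0–245). I'll rise straight up while still tipped, level off, and go back.

```bash
python3 -m creep '-.08 0 -.09 0 0 0;-.13 0 -.15 0 0 0;-.2 0 -.22 0 0 0;-.23 0 -.26 0 0 0;-.23 0 -.26 0 0 0;-.23 0 -.26 0 0 0;-.16 0 -.17 0 0 0;-.08 0 -.08 0 0 0;0 0 0 0 .015 0;0 0 0 0 .03 0;0 0 0 0 .032 0;0 0 0 0 .032 0;0 0 0 0 .032 0;0 0 0 0 .032 0;0 0 0 0 .03 0;0 0 0 0 .02 0;0 0 0 0 .0105 0;0 0 0 0 0 0' && python3 -m creep '-.2 .05 0 0 0 0;-.4 .1 0 0 0 0;-.5 .127 0 0 0 0;-.5 .127 0 0 0 0;-.5 .127 0 0 0 0;-.5 .127 0 0 0 0;-.5 .127 0 0 0 0;-.5 .127 0 0 0 0;-.5 .127 0 0 0 0;-.5 .127 0 0 0 0;-.5 .127 0 0 0 0;-.5 .127 0 0 0 0;-.5 .127 0 0 0 0;-.5 .127 0 0 0 0;-.5 .127 0 0 0 0;-.3 .07 0 0 0 0;0 0 0 0 0 0;0 0 0 0 0 0';python3 lip.py
python3 - <<'E'
from h import *
c=cam("top");b=cam("scene");cv2.imwrite("pics/w6.png",cv2.convertScaleAbs(np.hstack([cv2.resize(c["img"][140:290,230:370],(400,428)),cv2.resize(b["img"][150:330,260:440],(400,428))]),alpha=1.4)[:,:,::-1])
E
```

```text
time: 12.78
tcp_pos: [0.5057, 0.0239, 0.2283]
eef_rot: [0.814, 0.582, 0.0, 0.0]
wrist_force: [-0.1, 0.2, -1.6]
opening: 0.15
grasp_force: 97.8
time: 14.28
tcp_pos: [0.4878, -0.2029, 0.2278]
eef_rot: [0.813, 0.582, -0.001, -0.0]
wrist_force: [-0.1, -0.2, -0.9]
opening: 0.149
grasp_force: 97.8
tilt 0.0 lip [ 0.537  -0.0581  0.2167] q [-0.54 -0.01  1.78 -0.    1.37 -0.22] f [-0.1 -0.2 -0.9]
```

View pics/w6.png

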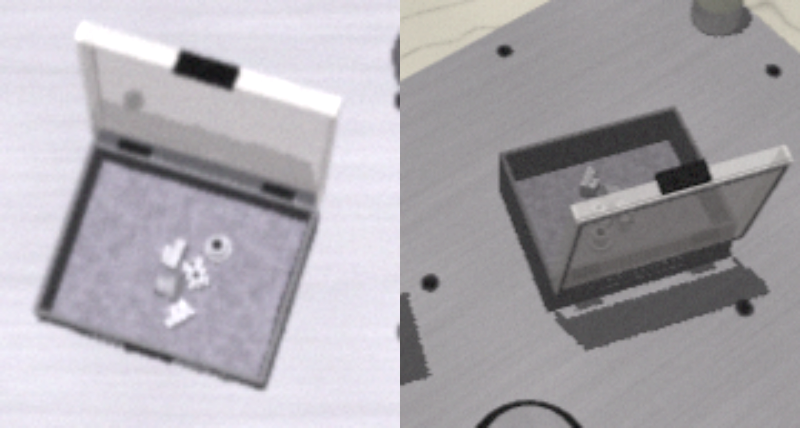

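All five parts lie in the case: in the left view at (175,252), (218,247), (195,272), (165,285) and (178,313). Now I'll set the tray down.

```bash
python3 -m creep '0 0 .3 0 0 0;0 0 .6 0 0 0;0 0 .7 0 0 0;0 0 .7 0 0 0;0 0 .7 0 0 0;0 0 .7 0 0 0;0 0 .7 0 0 0;0 0 .6 0 0 0;0 0 .5 0 0 0;0 0 .4 0 0 0;0 0 .3 0 0 0;0 0 .15 0 0 0;0 0 .1 0 0 0;0 0 .07 0 0 0;0 0 .06 0 0 0;0 0 .05 0 0 0;0 0 .03 0 0 0;0 0 0 0 0 0;0 0 0 0 0 0'
```

```text
time: 15.97
tcp_pos: [0.4881, -0.2031, 0.0286]
eef_rot: [0.813, 0.582, -0.0, 0.0]
wrist_force: [0.2, -0.1, -1.3]
opening: 0.15
grasp_force: 97.8
```

```bash
python3 -m creep '0 0 .03 0 0 0;0 0 .02 0 0 0;0 0 0 0 0 0;0 0 0 0 0 0' - 40 && python3 -m creep '0 0 0 0 0 0;0 0 0 0 0 0;0 0 0 0 0 0;0 0 0 0 0 0;0 0 0 0 0 0;0 0 0 0 0 0;0 0 0 0 0 0' 0.6
python3 -m creep '0 0 -.2 0 0 0;0 0 -.4 0 0 0;0 0 -.8 0 0 0;0 0 -.9 0 0 0;0 0 -1 0 0 0;0 0 -1 0 0 0;0 0 -1 0 0 0;0 0 -1 0 0 0;0 0 -.8 0 0 0;0 0 -.6 0 0 0;0 0 -.3 0 0 0;0 0 0 0 0 0'
python3 - <<'E'
from h import *
c=cam("wrist");b=cam("scene");t=cam("top")
cv2.imwrite("pics/w7.png",cv2.convertScaleAbs(np.hstack([cv2.resize(c["img"],(400,300)),cv2.resize(b["img"][200:380,80:320],(400,300))]),alpha=1.5)[:,:,::-1])
print(read_state()["tcp_pos"])
E
```

```text
time: 16.3
tcp_pos: [0.4882, -0.2033, 0.0277]
eef_rot: [0.813, 0.582, -0.0, 0.0]
wrist_force: [-2.7, 0.8, 5.6]
opening: 0.151
grasp_force: 99.0
time: 16.88
tcp_pos: [0.4879, -0.203, 0.0267]
eef_rot: [0.813, 0.582, -0.0, 0.0]
wrist_force: [-0.0, 0.6, -0.3]
opening: 0.794
grasp_force: 0.0
time: 17.88
tcp_pos: [0.4891, -0.2035, 0.2704]
eef_rot: [0.813, 0.582, 0.001, 0.003]
wrist_force: [0.1, -0.2, 0.3]
opening: 0.802
grasp_force: 0.0
[ 0.48732411 -0.20245743  0.26552408]
```

View pics/w7.png

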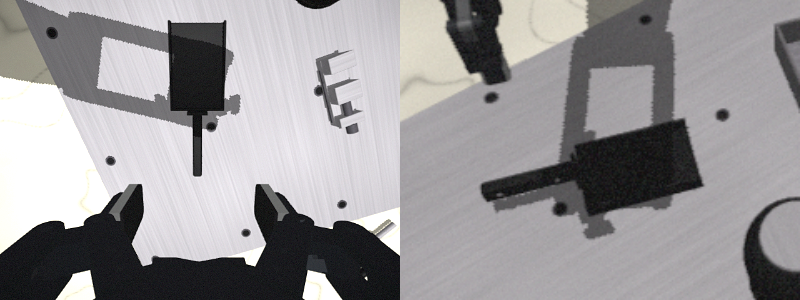

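The tray sits flat and empty on the plate, so next is the lid. I'll shut the fingers, pass over the ball vise and come down behind the lid. The tool's y axis lies along the case's +x.

```bash
python3 -m creep '.4 .12 0 0 0 0;.7 .22 0 0 0 0;.76 .23 0 0 0 0;.76 .23 0 0 0 0;.76 .23 0 0 0 0;.76 .23 0 0 0 0;.76 .23 0 0 0 0;.76 .23 0 0 0 0;.76 .23 0 0 0 0;.76 .23 0 0 0 0;.76 .23 0 0 0 0;.76 .23 0 0 0 0;.76 .23 0 0 0 0;.76 .23 0 0 0 0;.76 .23 0 0 0 0;.76 .23 0 0 0 0;.5 .18 0 0 0 0;.26 .1 0 0 0 0;0 0 0 0 0 0;0 0 0 0 0 0' -1 && python3 -m creep '0 0 .3 0 0 0;0 0 .5 0 0 0;0 0 .6 0 0 0;0 0 .6 0 0 0;0 0 .6 0 0 0;0 0 .4 0 0 0;0 0 .3 0 0 0;0 0 .1 0 0 0;0 0 0 0 0 0'
cat > lid.py <<'E'
from h import *
H=np.array([.617,.1475,.063]);c=np.array([.955,-.297,0]);y=np.array([.297,.955,0])
s=read_state();d=s["tcp_pos"]-H
print("TCP from hinge: c %.4f y %.4f z %.4f"%(d@c,d@y,d[2]),"f_c %.1f f_z %.1f"%(s["wrist_force"]@c,s["wrist_force"][2]),"q",s["qpos"].round(2))
E
python3 lid.py
```

```text
time: 19.7
tcp_pos: [0.717, 0.1155, 0.265]
eef_rot: [0.813, 0.583, -0.001, -0.0]
wrist_force: [-0.0, -0.5, 0.3]
opening: -0.001
grasp_force: 0.0
time: 20.45
tcp_pos: [0.7171, 0.1147, 0.1638]
eef_rot: [0.813, 0.582, -0.001, -0.0]
wrist_force: [-1.1, 0.2, 0.0]
opening: -0.004
grasp_force: 0.0
TCP from hinge: c 0.1054 y -0.0016 z 0.1008 f_c -1.1 f_z 0.0 q [ 0.05  0.51  1.29 -0.    1.35  0.38]
```

```bash
for i in 1 2; do python3 -m creep '0 -.2 0 0 0 0;0 -.2 0 0 0 0;0 -.2 0 0 0 0;0 -.2 0 0 0 0;0 -.2 0 0 0 0;0 -.2 0 0 0 0;0 -.2 0 0 0 0'|grep time; python3 lid.py; done
```

```text
time: 21.03
TCP from hinge: c 0.0629 y 0.0002 z 0.1018 f_c 0.1 f_z -0.3 q [ 0.07  0.42  1.4  -0.    1.32  0.4 ]
time: 21.62
TCP from hinge: c 0.0254 y 0.0006 z 0.1078 f_c 2.0 f_z 20.3 q [ 0.1   0.33  1.51 -0.    1.29  0.43]
```

```bash
python3 -m creep '0 .1 -.2 0 0 0;0 0 -.3 0 0 0;0 0 -.2 0 0 0;0 0 0 0 0 0'; python3 lid.py
python3 - <<'E'
from h import *
for n in("top","scene"):
    c=cam(n);g=c["img"];H=np.array([.617,.1475,.063]);ca=np.array([.955,-.297,0]);y=np.array([.297,.955,0])
    m=(g.max(2)<45).astype(np.uint8);k,l,st,ce=cv2.connectedComponentsWithStats(m)
    for i in range(1,k):
        if 20<st[i,4]<800: print(n,ce[i].round(1),st[i,2:5])
    for th in (1.9,1.57,1.3,1.1,.9):
        e=-np.cos(th)*ca+np.sin(th)*np.array([0,0,1]); print(th,proj(c,H+.137*e).round(1))
    cv2.imwrite(f"pics/l_{n}.png",g[:,:,::-1])
E
```

```text
time: 21.95
tcp_pos: [0.6416, 0.1415, 0.1872]
eef_rot: [0.813, 0.583, 0.001, 0.001]
wrist_force: [0.1, 0.0, 0.5]
opening: -0.002
grasp_force: 0.0
TCP from hinge: c 0.0253 y 0.0015 z 0.1242 f_c 0.1 f_z 0.5 q [ 0.1   0.33  1.48 -0.    1.33  0.42]
top [297.4 164.1] [ 45  37 617]
top [632.5 156.7] [ 17  26 162]
top [617.2 170.4] [ 33  40 425]
top [225. 184.] [ 1 39 39]
top [306.9 213. ] [ 47  11 191]
top [260.5 216.9] [ 44  19 210]
top [341.7 232.1] [ 3 28 37]
top [ 96.  223.5] [ 3 12 24]
top [229.5 235.7] [ 6 24 26]
top [ 32.3 339.4] [ 61  15 644]
top [ 60.8 448.8] [ 31  22 324]
1.9 [304.5 161.3]
1.57 [296.6 182.4]
1.3 [290.5 201.9]
1.1 [286.6 216.3]
0.9 [283.5 229.7]
scene [397.5   3.2] [ 35  11 187]
scene [177.5 156.8] [ 77  36 201]
scene [508.2 164.6] [15  8 36]
scene [306.6 171. ] [ 7  5 27]
scene [308.6 232.3] [ 9 24 65]
scene [487.5 229.9] [ 6  5 21]
scene [358.3 264.4] [ 97  38 605]
scene [134.4 258. ] [ 7  5 27]
scene [273.  268.4] [ 7  6 25]
scene [414.5 279. ] [ 8  7 48]
scene [558.8 290. ] [ 7  5 29]
scene [ 25.7 312.8] [ 7  6 30]
scene [175.5 324.8] [ 8  6 33]
scene [448.8 357.4] [ 34  25 267]
scene [484.8 349.4] [ 7  6 33]
scene [ 59.1 391.8] [ 8  7 42]
scene [396.  420.4] [ 7  8 45]
1.9 [387.2 231.6]
1.57 [377.  209.1]
1.3 [368.3 195.8]
1.1 [362.1 189.4]
0.9 [356.6 186.1]
```

Run:
```python
import cv2,numpy as np
for n,(x0,y0,x1,y1) in dict(top=(235,130,365,290),scene=(290,150,460,290)).items():
    for f in (f"pics/{n}0.png",f"pics/l_{n}.png"):
        g=cv2.cvtColor(cv2.imread(f)[y0:y1,x0:x1],cv2.COLOR_BGR2GRAY)
        m=(g>(150 if n=="top" else 150)).astype(np.uint8)
        k,l,st,ce=cv2.connectedComponentsWithStats(m)
        for i in range(1,k):
            if st[i,4]>25:
                p=np.argwhere(l==i)[:,::-1].astype(np.int32); r=cv2.boxPoints(cv2.minAreaRect(p))+[x0,y0]
                print(f,st[i,4],r.round(0).astype(int).tolist())
```

```text
pics/top0.png 231 [[256, 153], [258, 146], [291, 156], [289, 163]]
pics/top0.png 246 [[313, 170], [315, 163], [349, 173], [347, 180]]
pics/l_top.png 1015 [[234, 139], [259, 126], [286, 177], [261, 190]]
pics/l_top.png 424 [[307, 131], [322, 130], [326, 180], [311, 181]]
pics/l_top.png 2687 [[341, 130], [364, 130], [364, 289], [341, 289]]
pics/l_scene.png 33 [[301, 153], [301, 150], [317, 150], [317, 153]]
```

```bash
for i in 1 2; do python3 -m creep '0 -.15 0 0 0 0;0 -.15 0 0 0 0;0 -.15 0 0 0 0;0 -.15 0 0 0 0;0 -.15 0 0 0 0'|grep time; python3 lid.py; done
```

```text
time: 22.47
TCP from hinge: c 0.0014 y 0.0016 z 0.1221 f_c 0.3 f_z -0.2 q [ 0.11  0.28  1.54 -0.    1.32  0.44]
time: 22.88
TCP from hinge: c -0.0208 y 0.0023 z 0.1226 f_c 1.1 f_z -0.1 q [ 0.13  0.24  1.59 -0.    1.31  0.46]
```

```bash
python3 -m creep '0 -.14 .13 0 0 0;0 -.14 .13 0 0 0;0 -.14 .13 0 0 0;0 -.14 .13 0 0 0;0 -.14 .13 0 0 0;0 -.14 .13 0 0 0'|grep time; python3 lid.py;python3 -m creep '0 -.15 .125 0 0 0;0 -.15 .125 0 0 0;0 -.15 .125 0 0 0;0 -.15 .125 0 0 0;0 -.15 .125 0 0 0;0 -.15 .125 0 0 0'|grep time; python3 lid.py; python3 -m creep '0 -.1 .16 0 0 0;0 -.1 .16 0 0 0;0 -.1 .16 0 0 0;0 -.1 .16 0 0 0;0 -.1 .16 0 0 0;0 -.1 .16 0 0 0'|grep time; python3 lid.py
```

```text
time: 23.38
TCP from hinge: c -0.0461 y 0.0028 z 0.0986 f_c 0.4 f_z 0.6 q [ 0.15  0.21  1.67 -0.    1.26  0.47]
time: 23.88
TCP from hinge: c -0.0729 y 0.0035 z 0.0762 f_c 0.5 f_z -0.0 q [ 0.17  0.19  1.75 -0.    1.21  0.5 ]
time: 24.38
TCP from hinge: c -0.0907 y 0.0040 z 0.0473 f_c 0.2 f_z 0.8 q [ 0.18  0.19  1.8  -0.    1.15  0.51]
```

```bash
python3 -m creep '0 -.05 .15 0 0 0;0 -.05 .15 0 0 0;0 -.05 .15 0 0 0;0 -.05 .15 0 0 0;0 -.05 .12 0 0 0'|grep time; python3 lid.py; python3 -m creep '0 0 .08 0 0 0;0 0 .08 0 0 0;0 0 .05 0 0 0;0 0 .05 0 0 0'|grep time; python3 lid.py
```

```text
time: 24.8
TCP from hinge: c -0.0981 y 0.0041 z 0.0257 f_c -0.1 f_z 0.2 q [ 0.19  0.2   1.83 -0.    1.11  0.52]
time: 25.13
TCP from hinge: c -0.0980 y 0.0043 z 0.0211 f_c -13.3 f_z 31.7 q [ 0.19  0.21  1.83 -0.    1.1   0.52]
```

```bash
python3 -m creep '0 0 -.1 0 0 0;0 0 -.2 0 0 0;0 0 -.5 0 0 0;0 0 -.8 0 0 0;0 0 -.8 0 0 0;0 0 -.8 0 0 0;0 0 -.8 0 0 0;0 0 -.6 0 0 0;-.5 0 -.4 0 0 0;-.8 0 0 0 0 0;-.8 0 0 0 0 0;-.8 0 0 0 0 0;-.8 0 0 0 0 0;-.8 0 0 0 0 0;-.8 0 0 0 0 0;-.8 0 0 0 0 0;-.8 0 0 0 0 0;-.4 0 0 0 0 0;0 0 0 0 0 0;0 0 0 0 0 0'|head -2
python3 - <<'E'
from h import *
c=cam("scene");t=cam("top");cv2.imwrite("pics/e_scene.png",c["img"][:,:,::-1]);cv2.imwrite("pics/e_top.png",t["img"][:,:,::-1])
H=np.array([.617,.1475,.063]);ca=np.array([.955,-.297,0]);y=np.array([.297,.955,0]);z=np.array([0,0,1])
for n,C in(("scene",c),("top",t)):
    g=C["img"].max(2);p=proj(C,H-.137*ca+.01*z).round().astype(int);print(n,"tongue expected",p, "lid corners expected",[proj(C,H-.134*ca+s*.087*y+.014*z).round(1).tolist() for s in(1,-1)],[proj(C,H+s*.087*y+.014*z).round(1).tolist() for s in(1,-1)])
    w=g[p[1]-20:p[1]+20,p[0]-40:p[0]+40]
    print("\n".join("".join("%3d"%(v//3) for v in r) for r in w[::2,::3]))
E
```

```text
time: 26.8
tcp_pos: [0.4544, -0.0271, 0.2318]
scene tongue expected [343 201] lid corners expected [[382.9, 191.2], [303.1, 211.1]] [[411.2, 240.2], [325.7, 263.8]]
 34 35 34 34 34 35 34 33 35 34 35 34 35 34 36 36 35 35 36 35 35 36 36 35 36 34 34
 34 34 35 35 35 34 35 35 34 36 34 34 36 35 35 36 35 36 35 36 36 36 36 36 35 35 35
 33 35 34 35 34 34 35 35 34 33 34 35 34 35 36 36 36 35 36 35 35 36 36 35 35 37 36
 35 35 34 34 35 34 34 35 34 35 35 35 35 35 36 36 35 35 36 36 36 35 35 36 36 36 36
 34 34 34 34 34 34 35 34 35 35 36 34 35 35 36 36 35 36 36 36 35 36 36 37 36 37 36
 34 35 35 34 34 34 34 36 35 36 34 34 35 35 35 35 35 37 37 35 35 36 35 36 37 43 33
 35 35 35 35 34 34 36 35 35 35 35 35 34 35 36 36 36 36 35 36 36 36 42 34 25 33 38
 34 35 34 35 36 34 35 35 35 35 36 36 35 36 36 35 36 35 36 39 39 29 27 38 40 39 37
 35 35 34 35 35 35 35 34 34 35 35 35 35 36 31 18 16 36 32 25 38 37 39 38 39 39 40
 35 35 35 35 35 34 34 35 35 34 36 35 22 10 25 29 23 31 38 39 39 39 39 39 39 40 39
 35 35 35 35 35 35 35 34 35 36 35 22 29 26 26 36 37 38 37 39 39 38 39 40 39 39 39
 35 35 35 34 35 36 35 35 37 40 32
[... 1761 characters left out ...]
42 33 17 11 17 45 62 57 52 60 67 68 68 69 68
 58 58 59 57 57 57 57 56 58 58 56 56 56 55 50 28 28 37 31 45 64 56 55 62 65 68 69
 58 56 58 57 58 58 57 57 56 56 56 56 56 56 55 52 53 56 50 37 32 39 62 63 53 56 62
 59 58 60 58 58 59 59 58 58 57 58 57 58 56 56 56 57 56 56 55 54 41 31 37 58 62 54
 59 59 59 59 58 59 58 59 59 58 58 56 58 58 56 57 56 56 57 57 58 57 50 39 29 34 56
 59 59 59 59 60 59 59 57 57 58 56 57 57 57 55 56 56 56 57 56 57 56 57 58 56 46 25
 58 59 58 58 59 58 59 59 57 57 56 56 57 56 57 56 57 57 58 57 58 57 59 57 58 58 54
 58 58 57 60 58 58 58 58 57 57 58 58 57 57 56 57 56 56 57 56 56 57 57 56 57 58 57
 57 58 57 58 58 58 58 57 57 57 57 57 58 57 57 58 58 58 58 58 56 57 57 57 58 57 56
```

The lid now covers the case and the tongue sits where expected (top (281,263), scene (344,199)). To confirm it's fully shut, I'll touch the cover near the hinge and near the free edge and compare heights.

```bash
python3 -m creep '.3 .08 0 0 0 0;.6 .16 0 0 0 0;.7 .19 0 0 0 0;.7 .19 0 0 0 0;.7 .19 0 0 0 0;.7 .19 0 0 0 0;.7 .19 0 0 0 0;.7 .19 0 0 0 0;.7 .19 .3 0 0 0;.6 .16 .5 0 0 0;.5 .12 .6 0 0 0;.3 .08 .7 0 0 0;0 0 .7 0 0 0;0 0 .7 0 0 0;0 0 .5 0 0 0;0 0 .3 0 0 0;0 0 .15 0 0 0;0 0 0 0 0 0;0 0 0 0 0 0'|head -2; python3 lid.py
for i in 1 2 3 4 5 6 7; do python3 -m creep '0 0 .05 0 0 0;0 0 0 0 0 0'|grep wrist_f; python3 lid.py|cut -c1-75; done
```

```text
time: 28.48
tcp_pos: [0.579, 0.1597, 0.0986]
TCP from hinge: c -0.0399 y 0.0004 z 0.0356 f_c -0.0 f_z 1.2 q [ 0.14  0.29  1.7  -0.    1.15  0.47]
wrist_force: [0.2, 0.3, -0.4]
TCP from hinge: c -0.0395 y 0.0001 z 0.0346 f_c 0.1 f_z -0.4 q [ 0.14  0.29
wrist_force: [0.8, 1.0, 0.9]
TCP from hinge: c -0.0399 y -0.0003 z 0.0324 f_c 0.5 f_z 0.9 q [ 0.14  0.29
wrist_force: [-0.4, 1.4, 0.0]
TCP from hinge: c -0.0402 y -0.0004 z 0.0304 f_c -0.8 f_z 0.0 q [ 0.14  0.3
wrist_force: [-1.1, 0.7, -1.1]
TCP from hinge: c -0.0403 y -0.0004 z 0.0287 f_c -1.3 f_z -1.1 q [ 0.14  0.
wrist_force: [-0.1, 1.0, 0.3]
TCP from hinge: c -0.0404 y -0.0004 z 0.0271 f_c -0.4 f_z 0.3 q [ 0.14  0.3
wrist_force: [0.3, -0.5, -0.1]
TCP from hinge: c -0.0404 y -0.0004 z 0.0256 f_c 0.4 f_z -0.1 q [ 0.14  0.3
wrist_force: [-1.2, 0.2, -0.3]
TCP from hinge: c -0.0404 y -0.0004 z 0.0241 f_c -1.2 f_z -0.3 q [ 0.14  0.
```

```bash
for i in 1 2 3; do python3 -m creep '0 0 .05 0 0 0;0 0 0 0 0 0'|grep time; python3 lid.py|cut -c1-70; done
```

```text
time: 29.82
TCP from hinge: c -0.0403 y -0.0004 z 0.0227 f_c -0.3 f_z 0.3 q [ 0.14
time: 29.98
TCP from hinge: c -0.0400 y -0.0002 z 0.0216 f_c 0.4 f_z -0.7 q [ 0.14
time: 30.15
TCP from hinge: c -0.0399 y -0.0002 z 0.0215 f_c -4.1 f_z 9.4 q [ 0.14
```

The lid touches at 21.5 mm near the hinge and 21.1 mm near the edge, so it is level. One last check press near the free edge, to be sure it hasn't sprung up.

```bash
python3 -m creep '0 0 -.2 0 0 0;0 0 -.2 0 0 0;0 -.3 0 0 0 0;0 -.5 0 0 0 0;0 -.5 0 0 0 0;0 -.5 0 0 0 0;0 -.5 0 0 0 0;0 -.2 0 0 0 0;0 0 .1 0 0 0;0 0 .1 0 0 0;0 0 .05 0 0 0;0 0 .05 0 0 0;0 0 0 0 0 0'|grep time; python3 lid.py|cut -c1-70
for i in 1 2 3; do python3 -m creep '0 0 .04 0 0 0;0 0 0 0 0 0'|grep time; python3 lid.py|cut -c1-70; done
```

```text
time: 31.23
TCP from hinge: c -0.1149 y 0.0014 z 0.0224 f_c -0.4 f_z 0.2 q [ 0.2  
time: 31.4
TCP from hinge: c -0.1147 y 0.0015 z 0.0216 f_c -1.2 f_z -0.7 q [ 0.2 
time: 31.57
TCP from hinge: c -0.1147 y 0.0016 z 0.0215 f_c -1.9 f_z 6.0 q [ 0.2  
time: 31.73
TCP from hinge: c -0.1147 y 0.0017 z 0.0213 f_c -4.1 f_z 13.6 q [ 0.2
```

The lid is level at 21.5 mm and hard against its stop, so it is fully closed. I'll retreat, confirm the bystanders haven't moved, and hand in.

```bash
python3 -m creep '0 0 -.1 0 0 0;0 0 -.3 0 0 0;0 0 -.6 0 0 0;0 0 -.8 0 0 0;0 0 -.8 0 0 0;0 0 -.8 0 0 0;0 0 -.7 0 0 0;0 0 -.4 0 0 0;0 0 -.2 0 0 0;0 0 0 0 0 0;0 0 0 0 0 0;0 0 0 0 0 0'|head -4
python3 - <<'E'
from h import *
b=cam("scene")["img"][:,:,::-1].astype(int);a=cv2.imread("pics/scene0.png").astype(int)
for n,(x,y,w,h) in dict(ball=(280,310,80,90),vise=(185,380,85,75),can=(385,92,40,75)).items(): print(n,abs(a-b)[y:y+h,x:x+w].mean().round(2))
print(job_done())
E
```

```text
time: 32.73
tcp_pos: [0.5066, 0.1831, 0.2216]
eef_rot: [0.813, 0.582, -0.002, -0.0]
wrist_force: [0.4, -0.3, -0.5]
ball 3.02
vise 2.18
can 2.17
the job is handed in; nothing more can be done
None
```

The job is handed in at about 33 s: all five parts are in the case, the empty tray is flat on the plate, the lid is fully closed, and the ball vise, vise and spray can have not moved.

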